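# Clear the jammed bag-neck sealer

### The arm

A 6-joint arm with a two-finger parallel gripper is mounted at the origin on the work surface. World frame = base frame: x ahead of the robot, y to its left, z up, the work surface at z = 0. Lengths are in mm, angles in rad, forces in N, time in s.
With the tool pointing down it reaches from about 275 to 775 mm from the base axis. Payload 14.6 kg.
Tool frame: the origin (TCP) lies on the centre line of the jaws, within the pads' length; the fingertips stand 17 mm ahead of it and the grasp point (between the pads) lies 2 mm behind it (bot.tip_reach is the distance from the TCP to the fingertips, in mm); y points along the fingers, z is the direction in which the jaws open and shut, and the axes are right-handed (so a half turn about y gives the same grasp; the last joint's range is limited). The gripper opens to 85 mm and grips with 20 to 120 N. Pads are 22 mm wide; open, the fingers measure 114 mm over their backs; the gripper's body (76 mm by 85 mm) begins 54 mm behind the grasp point. The pads swing forward as they close: fully open they stand 13 mm farther back than shut.
Start: joints at [-1.41, 0.263, -0.048, 1.259, 0, 1.415], TCP at [163.047, -499.043, 248.278] pointing down, gripper open.
Joint ranges: [-2.65, 2.65], [-0.89, 1.7], [-1.18, 1.37], [-2.13, 2.11], [-1.35, 1.29], [-3.14, 3.14]. Speed limits (rad/s): [1.89, 1.89, 2.57, 2.79, 3.14, 3.14].

### API

Orientations are given as a unit quaternion [x, y, z, w].
In Python, from plant import monitor, grab_frame, camera_info, bot, finder gives the robot as it stands.
- The arm moves only by the tool jog_arm, never from a script. Its argument "motion" is a list of rows, each an object with "claw": the finger opening in mm, from 0 to 85.4; "dp": the shift along the tool's x, y, z in units of 30 mm (1.0 is 30 mm), a list of three; "turn": the turn, a rotation vector about the tool's x, y, z in units of 5 degrees (1.0 is 5 degrees), a list of three. In form: [{"claw": claw, "dp": [dx, dy, dz], "turn": [ax, ay, az]}, ...]. A call has 1 to 5 rows; each row shifts and turns the commanded pose from where the row before left it, along the tool's axes as they then stand; what a row does not reach is not made up. A row lasts 1/12 s, in which the tool goes at most 41.7 mm and 7.16 degrees, less where a joint would pass 70% of its speed; a pose out of reach is approached as far as the arm can. A call is refused whole if a number of a shift passes 1 or a number of a turn 1, either way. A call with a gripper value outside its range is refused whole. The fingers move at their own pace and stop on an object; "squeeze" is the grip in N (left out, the last holds). Time passes only in rows, so rows that do not move let the fingers close. It gives the time, the measured TCP pose, the force and the opening at its end, in the units of the state.
- monitor.get_state(): the state, without advancing time (a new reading comes with each control period).
- grab_frame(name): name is "scene" or "top" or "wrist"; returns the picture (420x560x3 uint8, red, green, blue); there is no depth.
- camera_info(name): a dict with "vertical_fov" (degrees; the focal length in pixels is half the picture's height over the tangent of half this angle, whatever the lens; pixels are square), "cx", "cy" (the principal point, pixels), "rvec" (rotation vector, rad) and "tvec" (3), from world to camera coordinates, as OpenCV has them. Camera axes: x right, y down, z forward; pixel columns grow to the right and rows downward; lengths in mm; the calibration is good to about 2 mm. A picture is of the moment at which its call begins: read the wrist's pose just before it. camera_info takes no time and is no camera call; for the wrist camera it gives the pose at the moment of the call.
- bot.close_job(): hands the job in, once; it reports no verdict.
Trained networks look in the newest picture that a camera, given by its name, has taken for a name from the list of things; names that differ only in an ending like _2 or _b are one class to them, and where a whole thing is asked for, a point or a joint stands for the part that bears it (a point fixed in the world has none). Each returns a list of dicts, best first, with "conf" (0 to 1); they miss things now and then, are a little off and sometimes report something else, mostly with a low value. They report only what shows in the picture. A call takes as long as a camera call.
- finder.regions_of(camera, target): "pixels" (420x560 bool, what is visible of it) and "at" ([row, column] in pixels, amid what is visible of it).
The state is a dict: "time": time; "q": joint angles; "joint_velocities": joint speeds; "effort": joint torques, N m; "eef_pos": TCP position; "orientation": TCP orientation; "ft_force": force on the tool from outside, world axes, zero at the start; "torque": the same for the moment, N m; "finger_gap": opening from 0.0 (shut) to 1.0 (fully open).
Only numpy, scipy, OpenCV 4.12 (cv2) and the standard library are available. Lean on these libraries where they do the work, as an engineer would, in place of code of your own. Each camera call takes 0.05 s, during which the arm holds its last target. There are 200 camera calls.

### The job

Two stray pieces, a wooden shim and a black T-shaped plastic bag clip, are stuck in the narrow throat of the bag-neck sealer and jam it. Pull both out by the edges that stick up, set them down in the rectangular white tray without dropping them, then swing the sprung lever all the way to its stop and let it spring back on its own, to prove that the sealer is free. Leave the bowl, the bottle and the jar standing where they are.

Things in the scene. Friction and masses are not known exactly. Their poses are not given: they have to be found in the camera images.
- sealer: bench sealer for bag necks, fixed to the table: grey base 250 x 160 x 22 mm; origin at the centre of its underside, on the table. Its narrow vertical throat runs along the sealer's x axis at y = 0. The lever pivots on a post near the -x end.
- throat (a point): middle of the throat's mouth, 30 mm to +x of the sealer's origin, level with the white deck, 70 mm above the table. Throat: 168 mm long, floor 22 mm above the table, fixed cheek on its +y side (to y = 72 mm). On its -y side two sprung steel jaws, each pressing one piece to the cheek with about 6 N: pulling it straight up takes 5 to 15 N. An emptied jaw moves 6 mm to +y.
- reel (a point): centre of the paper tape reel on the sealer's -y side: a disc 84 mm across and 22 mm thick, its axis along the sealer's y, its top 104 mm above the table; an obstacle.
- shim_mid (a point): centre of the wooden shim, a plain block 36 mm long (its x, along the throat at the start), 12 mm thick (its y, across the throat) and 66 mm tall (its z, up at the start); about 30 g. It starts standing on the throat's floor, its top 18 mm above the deck, in the front or the rear half of the throat.
- clip_mid (a point): centre (half-way up) of the black plastic clip, a T-shaped plate 12 mm thick (its y, across the throat), 72 mm tall (its z, up at the start), about 40 g: stem 24 mm long, 56 mm tall; on it a head 42 mm long (x), 16 mm tall. It starts on the throat's floor, top 24 mm above the deck, in the other half; the centres are 42 to 98 mm apart along the throat.
- tray_in (a point): centre of the inner floor of the white rectangular open tray, fixed to the table: 180 mm (its x) x 140 mm (its y) outside, 35 mm tall, walls and floor 5 mm thick. It lies on the robot's left or right.
- lever (a joint): angle of the sprung lever about a vertical axis, rad: 0 at rest, pointing along the sealer's +y; it grows clockwise seen from above, to the stop at 1.57, pointing along the sealer's +x over the jaws. A spring brings it back to 0; holding it at the stop takes about 4 N at the knob. It cannot reach the stop while a piece sticks up in the front (-x) half of the throat.
- lever_pivot (a point): point on the lever's vertical pivot axis, at mid-height of its flat steel arm, 83 mm above the table (100 mm to -x and 20 mm to -y of the sealer's origin). The arm is 14 mm wide and 10 mm thick (78 to 88 mm above the table) and reaches 120 mm from the pivot; hub radius 15 mm, hub top 92 mm above the table.
- lever_knob (a point): centre of the black upright knob on the lever: a round post 18 mm across, 108 mm from the pivot, which rises from the arm to 118 mm above the table; this point is 102 mm above the table.
- bowl: white round bowl, rim 140 mm across, 60 mm tall, loose, on the opposite side from the tray; origin at the centre of its underside. To be left alone.
- bottle: clear bottle, 66 mm across, 190 mm tall, loose, standing; origin at the centre of its underside. To be left alone.
- jar: glass jar, 72 mm across, 95 mm tall, loose, standing; origin at the centre of its underside. To be left alone.

How it is judged (in metres and radians):
On the way, in this order (a step that is already met when the one before it is completed fails the run):
1. both pieces have been set down in the tray and let go (x of shim_mid in the frame of tray_in between -0.085 and 0.085 m and y of shim_mid in the frame of tray_in between -0.065 and 0.065 m and height (world z) of each of shim_mid, clip_mid below 0.06 m and x of clip_mid in the frame of tray_in between -0.085 and 0.085 m and y of clip_mid in the frame of tray_in between -0.065 and 0.065 m and contact force between the fingers and shim below 0.1 N and contact force between the fingers and clip below 0.1 N), for 0.2 s.
2. the lever is swung to its stop (within 0.1 rad) (value of joint lever above 1.47 rad), for 0.1 s.
At the end, for the whole second after the job is handed in: the shim and the clip lie or stand at rest inside the tray, their centres within its inner walls and less than 60 mm above the table, let go; the lever has been to its stop and is back within 0.1 rad of rest (all of step 1 and value of joint lever below 0.1 rad and linear speed of each of shim, clip below 0.03 m/s); the robot touches nothing.
It fails at once if the bowl is moved by more than 20 mm or tipped (distance of bowl from where it was at the start of the episode above 0.02 m or angle between bowl's own z axis and vertical above 0.35 rad).
It fails at once if the clear bottle is moved by more than 20 mm or tipped (distance of bottle from where it was at the start of the episode above 0.02 m or angle between bottle's own z axis and vertical above 0.35 rad).
It fails at once if the jar is moved by more than 20 mm or tipped (distance of jar from where it was at the start of the episode above 0.02 m or angle between jar's own z axis and vertical above 0.35 rad).
It fails at once if the shim or the clip is dropped (moves faster than 1 m/s with its centre less than 80 mm above the table) ((height (world z) of shim_mid below 0.08 m and linear speed of shim above 1 m/s) or (height (world z) of clip_mid below 0.08 m and linear speed of clip above 1 m/s)).
It also fails if it takes over 72 s, if anything falls off the work surface, if the arm or the gripper's body presses on something with over 40 N, if the wrist force passes 120 N, or if a joint passes its speed limit or range.

## Working session

There is one attempt and no reset: what is moved stays moved. The work goes in short steps, Python scripts to look and compute and a tool call to move; the robot and the scene stay as the last step left them, time stands still between calls to the robot, and variables do not carry over. Pictures are saved under pics/ and viewed, about 8 in all and at most 12, crops included, and the job is handed in when it is done.

Besides the shell and the picture viewer there is one more tool, called after "Emit:" by a JSON object that holds its "method" and its "body". jog_arm: Moves the arm, as the interface text tells. Its arguments: {"type":"object","properties":{"motion":{"type":"array","items":{"type":"object","properties":{"claw":{"type":"number"},"dp":{"type":"array","items":{"type":"number"}},"turn":{"type":"array","items":{"type":"number"}}}}},"squeeze":{"type":"number"}},"required":["motion"]}

```bash
ls; mkdir -p pics
cat > h.py <<'E'
import numpy as np, cv2
from plant import monitor, grab_frame, camera_info, bot, finder
from scipy.spatial.transform import Rotation as R
def cam(n):
    c=camera_info(n); f=210/np.tan(np.radians(c["vertical_fov"])/2)
    K=np.array([[f,0,c["cx"]],[0,f,c["cy"]],[0,0,1]])
    return K,np.array(c["rvec"],float),np.array(c["tvec"],float),c
def proj(n,P):
    K,r,t,c=cam(n); return cv2.projectPoints(np.float64(P).reshape(-1,1,3),r,t,K,None)[0].reshape(-1,2)
def ray(n,uv):
    K,r,t,c=cam(n); Rm=cv2.Rodrigues(r)[0]
    d=Rm.T@np.linalg.inv(K)@np.array([uv[0],uv[1],1.]); return -Rm.T@t, d
def at_z(n,uv,z):
    o,d=ray(n,uv); return o+d*(z-o[2])/d[2]
def save(img,name): cv2.imwrite('pics/'+name,cv2.cvtColor(img,cv2.COLOR_RGB2BGR))
E
python3 - <<'E'
from h import *
for n in ("scene","top","wrist"): print(n,camera_info(n))
s=monitor.get_state(); print(s)
a=grab_frame("top"); save(a,"top0.png"); b=grab_frame("scene"); save(b,"scene0.png")
for t in ("sealer","shim_mid","clip_mid","tray_in","lever_knob","reel","bowl","bottle","jar"):
    for c in("top","scene"):
        print(t,c,[(round(x["conf"],2),np.round(x["at"]).tolist(),int(x["pixels"].sum())) for x in finder.regions_of(c,t)][:3])
E
```

```text
pics
scene {'vertical_fov': 57.22226942220315, 'cx': 277.1866335870584, 'cy': 209.81878826627116, 'rvec': array([ 2.28732963,  1.06305145, -0.38622475]), 'tvec': array([-376.21683649, -283.38811169, 1147.91442252])}
top {'vertical_fov': 45.60742931933805, 'cx': 276.55876856480364, 'cy': 210.86493226374824, 'rvec': array([ 2.1859875 , -2.15809747,  0.09724112]), 'tvec': array([ -11.7490341 ,  588.46266808, 1118.46219471])}
wrist {'vertical_fov': 71.99825771069897, 'cx': 279.9026801310313, 'cy': 208.46237892954522, 'rvec': array([-2.34554881,  1.70059924,  0.25095519]), 'tvec': array([-523.81621835,  -37.05219194,  381.24013538])}
{'time': 0.0, 'q': array([-1.41033513e+00,  2.63473249e-01, -4.89244899e-02,  1.25941580e+00,
       -1.51427604e-05,  1.41550903e+00]), 'joint_velocities': array([ 0.00103071,  0.00012606,  0.00026453,  0.00141191, -0.00032446,
       -0.00084193]), 'effort': array([ 1.37294744e-03, -6.37633896e+01,  3.84566760e+01,  1.39498146e-02,
        1.00817017e-04,  1.62530597e-05]), 'eef_pos': array([ 162.9821994 , -498.78452505,  247.85541569]), 'orientation': arra
[... 396 characters left out ...]
13.0], 181)]
clip_mid top []
clip_mid scene [(0.71, [200.0, 283.0], 191)]
tray_in top [(0.74, [260.0, 402.0], 5271), (0.32, [224.0, 257.0], 8020)]
tray_in scene [(0.94, [280.0, 134.0], 6060)]
lever_knob top [(0.63, [268.0, 254.0], 489)]
lever_knob scene [(0.91, [173.0, 255.0], 523), (0.28, [202.0, 284.0], 205)]
reel top [(0.61, [222.0, 258.0], 7971)]
reel scene [(0.93, [218.0, 284.0], 7759)]
bowl top [(0.62, [274.0, 116.0], 3068)]
bowl scene [(0.93, [126.0, 341.0], 1667)]
bottle top [(0.81, [158.0, 144.0], 1174), (0.71, [220.0, 260.0], 7895)]
bottle scene [(0.94, [181.0, 406.0], 1864), (0.35, [220.0, 284.0], 7922)]
jar top [(0.7, [180.0, 383.0], 961)]
jar scene [(0.75, [325.0, 203.0], 1792)]
```

Run:
```python
import cv2
a=cv2.imread('pics/top0.png'); b=cv2.imread('pics/scene0.png')
t=cv2.resize(a[140:300,180:340],(600,600),interpolation=cv2.INTER_CUBIC)
cv2.imwrite('pics/c1.png',t)
s=cv2.resize(b[130:290,180:390],(788,600),interpolation=cv2.INTER_CUBIC)
cv2.imwrite('pics/c2.png',s)
```

```text
(no output)
```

View pics/top0.png

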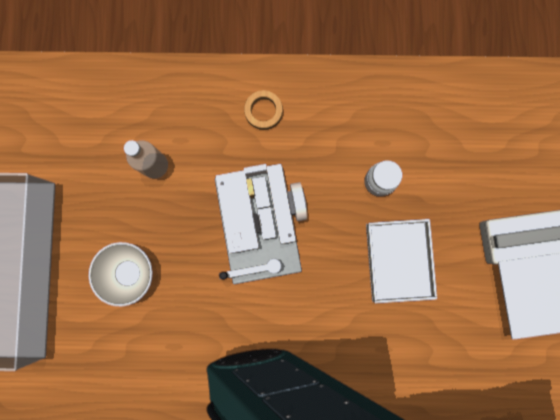

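View pics/c1.png

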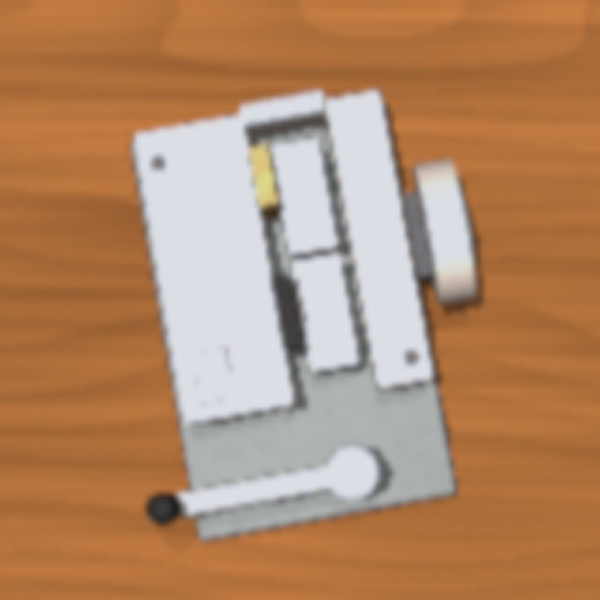

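View pics/c2.png

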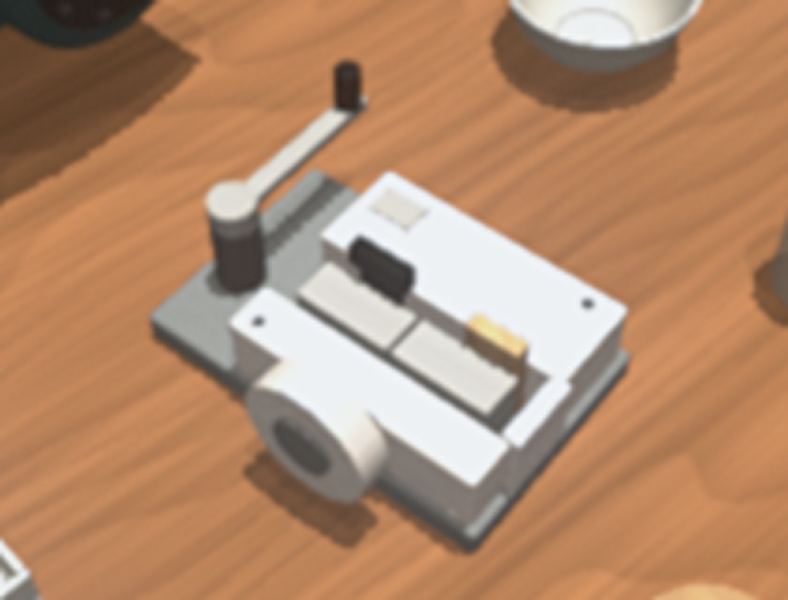

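The top view shows the sealer at about (257,221), with the clip (black, ~(257,224)) in the front half and the shim (yellow, ~(249,188)) in the rear half. The tray is on the robot's right at (402,260), the jar at (383,180), the bottle at (144,158) and the bowl at (120,274). The crops show the lever hub, the knob and the two pieces clearly.

```bash
cat > fit.py <<'E'
from h import *
from scipy.optimize import least_squares
T=lambda u,v:(180+u/3.75,140+v/3.75); S=lambda u,v:(180+u/3.752,130+v/3.75)
obs=[("top",(-125,80,22),T(203,540)),("top",(-125,-80,22),T(456,492)),("top",(-100,88,118),T(162,507)),("top",(-100,-20,92),T(356,472)),
("scene",(-100,88,118),S(348,68)),("scene",(-100,-20,92),S(233,201)),("scene",(-125,-80,22),S(152,320)),("scene",(125,-80,22),S(471,545))]
def L(p,l): c,s=np.cos(p[2]),np.sin(p[2]); return np.array([p[0]+c*l[0]-s*l[1],p[1]+s*l[0]+c*l[1],l[2]])
def res(p): return np.concatenate([proj(n,L(p,l))[0]-np.array(o) for n,l,o in obs])
r=least_squares(res,[500,50,0.15],x_scale=[100,100,.1],loss='soft_l1'); p=r.x
print("sealer",p); print(np.round(res(p).reshape(-1,2),1))
def loc(w): c,s=np.cos(p[2]),np.sin(p[2]); d=w[:2]-p[:2]; return np.round([c*d[0]+s*d[1],-s*d[0]+c*d[1]],1)
def tops(n,pts,z): 
    w=[at_z(n,q,z) for q in pts]; m=np.mean(w,0); print(n,z,np.round(m,1),"local",loc(m),[loc(x).tolist() for x in w])
if __name__=="__main__":
    tops("top",[T(250,147),T(269,145),T(277,206),T(260,210)],88)
    tops("scene",[S(482,315),S(527,347)],88); 
    tops("top",[T(275,278),T(290,278),T(300,350),T(286,350)],94)
    tops("scene",[S(357,238),S(413,272)],94)
    s=monitor.get_state(); print(np.round(R.from_quat(s["orientation"]).as_matrix(),3), bot.tip_reach)
    for n,l in(("shimpred",(30,0,88)),): print(L(p,l))
    K=[at_z("top",c,35) for c in ((367,222),(430,220),(436,299),(373,302))]; print("tray",np.round(K,0).tolist(),np.mean(K,0))
    print("jar",at_z("top",(386,178),95),"bottle",at_z("top",(132,149),190))
E
python3 fit.py
```

```text
sealer [5.61135327e+02 3.75840554e+01 1.93086677e-01]
[[-0.8 -1. ]
 [ 0.8 -0.9]
 [ 0.2 -1.1]
 [-0.6 -1.3]
 [-0.9 -0.4]
 [-1.  -0.6]
 [-2.3 -1.8]
 [ 0.  -1.5]]
top 88 [634.1  53.3  88. ] local [74.6  1.4] [[93.4, 6.4], [92.6, -4.7], [56.5, -3.0], [55.9, 7.1]]
scene 88 [640.8  57.4  88. ] local [82.   4.1] [[65.9, 5.4], [98.0, 2.9]]
top 94 [554.   37.9  94. ] local [-6.9  1.7] [[14.8, 5.3], [13.2, -3.2], [-28.6, -1.6], [-27.2, 6.3]]
scene 94 [560.5  39.4  94. ] local [-0.2  1.9] [[-20.5, 1.9], [20.1, 2.0]]
[[-0.951 -0.     0.311]
 [-0.311  0.    -0.951]
 [ 0.    -1.    -0.   ]] 17.0
[590.57782519  43.34072904  88.        ]
tray [[565.0, -210.0, 35.0], [571.0, -353.0, 35.0], [394.0, -364.0, 35.0], [386.0, -223.0, 35.0]] [ 479.06964524 -287.50216581   35.        ]
jar [ 656.89608091 -241.01284843   95.        ] bottle [693.48773847 284.64595447 190.        ]
```

Emit:
{"method": "jog_arm", "body": {"motion": [{"claw": 40,"dp": [0,0,0],"turn": [0,0.7,0]},{"claw": 40,"dp": [0,0,0],"turn": [0,0.7,0]},{"claw": 40,"dp": [-0.9,0,-0.77],"turn": [0,0,0]},{"claw": 40,"dp": [-0.9,0,-0.77],"turn": [0,0,0]},{"claw": 40,"dp": [-0.9,0,-0.77],"turn": [0,0,0]}], "squeeze": 60}}

```text
time: 1.42
eef_pos: [229.6, -414.5, 248.1]
orientation: [-0.068, 0.704, -0.704, 0.068]
ft_force: [0.3, -0.6, 0.3]
finger_gap: 0.468
```

Emit:
{"method": "jog_arm", "body": {"motion": [{"claw": 40,"dp": [-0.9,0,-0.77],"turn": [0,0,0]},{"claw": 40,"dp": [-0.9,0,-0.77],"turn": [0,0,0]},{"claw": 40,"dp": [-0.9,0,-0.77],"turn": [0,0,0]},{"claw": 40,"dp": [-0.9,0,-0.77],"turn": [0,0,0]},{"claw": 40,"dp": [-0.9,0,-0.77],"turn": [0,0,0]}]}}

```text
time: 1.83
eef_pos: [340.2, -274.7, 248.5]
orientation: [0.068, -0.704, 0.704, -0.068]
ft_force: [-0.4, -0.4, 0.9]
finger_gap: 0.468
```

Emit:
{"method": "jog_arm", "body": {"motion": [{"claw": 40,"dp": [-0.9,0,-0.77],"turn": [0,0,0]},{"claw": 40,"dp": [-0.9,0,-0.77],"turn": [0,0,0]},{"claw": 40,"dp": [-0.9,0,-0.77],"turn": [0,0,0]},{"claw": 40,"dp": [-0.9,0,-0.77],"turn": [0,0,0]},{"claw": 40,"dp": [-0.9,0,-0.77],"turn": [0,0,0]}]}}

```text
time: 2.25
eef_pos: [450.5, -135.1, 248.4]
orientation: [0.068, -0.704, 0.704, -0.068]
ft_force: [0.3, -1.5, 0.3]
finger_gap: 0.471
```

Emit:
{"method": "jog_arm", "body": {"motion": [{"claw": 40,"dp": [-0.9,0,-0.77],"turn": [0,0,0]},{"claw": 40,"dp": [-0.9,0,-0.77],"turn": [0,0,0]},{"claw": 40,"dp": [-0.9,0,-0.77],"turn": [0,0,0]},{"claw": 40,"dp": [0,0,0],"turn": [0,0,0]},{"claw": 40,"dp": [0,0,0],"turn": [0,0,0]}]}}

```text
time: 2.67
eef_pos: [516.5, -51.9, 247.9]
orientation: [-0.07, 0.704, -0.704, 0.069]
ft_force: [-0.8, 0.5, 0.7]
finger_gap: 0.469
```

Emit:
{"method": "jog_arm", "body": {"motion": [{"claw": 40,"dp": [-0.82,0,-0.67],"turn": [0,0,0]},{"claw": 40,"dp": [-0.82,0,-0.67],"turn": [0,0,0]},{"claw": 40,"dp": [-0.82,0,-0.67],"turn": [0,0,0]},{"claw": 40,"dp": [-0.82,0,-0.67],"turn": [0,0,0]},{"claw": 40,"dp": [0,0,0],"turn": [0,0,0]}]}}

```text
time: 3.08
eef_pos: [598.9, 46.7, 247.6]
orientation: [-0.069, 0.704, -0.704, 0.069]
ft_force: [1.1, 0.5, -0.2]
finger_gap: 0.468
```

Run:
```python
from fit import *
s=monitor.get_state(); print(s["eef_pos"],np.round(R.from_quat(s["orientation"]).as_matrix(),3))
o,_=ray("wrist",(280,210)); print("cam",o)
a=grab_frame("wrist")
for l in ((78,0,88),(-4,0,94),(-100,88,118),(-100,-20,92)): print(l,proj("wrist",L(p,l))[0])
for t in ("shim_mid","clip_mid","lever_knob"):
    print(t,[(round(x["conf"],2),np.round(x["at"]).tolist(),int(x["pixels"].sum())) for x in finder.regions_of("wrist",t)][:2])
save(a,"w1.png")
```

```text
sealer [5.61135327e+02 3.75840554e+01 1.93086677e-01]
[[-0.8 -1. ]
 [ 0.8 -0.9]
 [ 0.2 -1.1]
 [-0.6 -1.3]
 [-0.9 -0.4]
 [-1.  -0.6]
 [-2.3 -1.8]
 [ 0.  -1.5]]
[598.93407837  46.74475905 247.6417493 ] [[-0.981  0.     0.194]
 [-0.194  0.001 -0.981]
 [-0.    -1.    -0.001]]
cam [671.02587872  61.32398407 374.6785086 ]
(78, 0, 88) [281.16974566 156.8865914 ]
(-4, 0, 94) [280.94014641 236.78470422]
(-100, 88, 118) [197.73569955 329.41048728]
(-100, -20, 92) [298.13771248 314.02541607]
shim_mid [(0.83, [157.0, 281.0], 473)]
clip_mid [(0.75, [235.0, 278.0], 563)]
lever_knob [(0.58, [314.0, 278.0], 1398)]
```

View pics/w1.png

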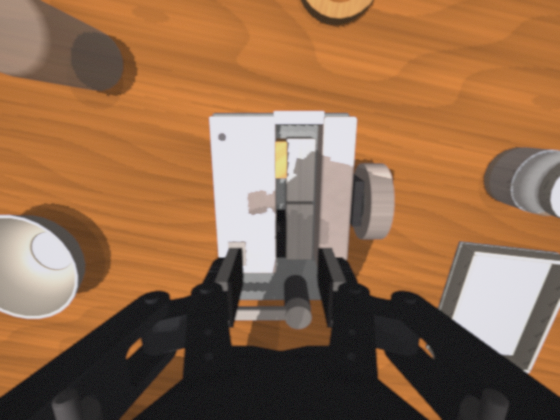

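The wrist view shows the shim at (281,157) and the clip at (279,233). Both match the projected estimates to within about 2 px, and the throat appears vertical, so the yaw is right. I'm going above the clip.

Emit:
{"method": "jog_arm", "body": {"motion": [{"claw": 40,"dp": [0.7,0,0],"turn": [0,0,0]},{"claw": 40,"dp": [0.72,0.98,0.02],"turn": [0,0,0]},{"claw": 40,"dp": [0,0.98,0],"turn": [0,0,0]},{"claw": 40,"dp": [0,0.98,0],"turn": [0,0,0]},{"claw": 40,"dp": [0,0.98,0],"turn": [0,0,0]}]}}

```text
time: 3.7
eef_pos: [554.3, 34.4, 130.3]
orientation: [0.067, -0.704, 0.704, -0.068]
ft_force: [1.1, 0.1, 0.5]
finger_gap: 0.468
```

Emit:
{"method": "jog_arm", "body": {"motion": [{"claw": 40,"dp": [0,0,0],"turn": [0,0,0]},{"claw": 40,"dp": [0,0,0],"turn": [0,0,0]}]}}

```text
time: 3.87
eef_pos: [554.2, 34.9, 130.8]
orientation: [-0.069, 0.704, -0.704, 0.067]
ft_force: [0.2, 0.1, 0.8]
finger_gap: 0.465
```

Run:
```python
from fit import *
s=monitor.get_state(); e=s["eef_pos"]; print(e,loc(e))
a=grab_frame("wrist")
for l in ((78,0,88),(-4,0,94)): print(l,proj("wrist",L(p,l))[0])
for t,z in (("shim_mid",88),("clip_mid",94)):
    for x in finder.regions_of("wrist",t)[:1]:
        v,u=np.nonzero(x["pixels"]); print(t,x["conf"],u.min(),u.max(),v.min(),v.max())
        for q in ((u.min(),v.min()),(u.max(),v.max())): print(loc(at_z("wrist",q,z)))
a=a.copy()
for z in (77,94):
  q=proj("wrist",L(p,(*loc(e),z)))[0]; cv2.circle(a,tuple(int(i) for i in q),2,(255,0,0),-1)
save(cv2.resize(a[130:420,150:410],(717,800*1)) if 0 else cv2.resize(a[130:400,150:410],(577,600)),"w2.png")
```

```text
sealer [5.61135327e+02 3.75840554e+01 1.93086677e-01]
[[-0.8 -1. ]
 [ 0.8 -0.9]
 [ 0.2 -1.1]
 [-0.6 -1.3]
 [-0.9 -0.4]
 [-1.  -0.6]
 [-2.3 -1.8]
 [ 0.  -1.5]]
[554.21060648  34.9133404  130.82989753] [-7.3 -1.3]
(78, 0, 88) [278.38795308 102.10556943]
(-4, 0, 94) [278.59237959 242.57285619]
clip_mid 0.55 264 284 196 273
[26.5  8.7]
[-24.4  -3.3]
```

View pics/w2.png

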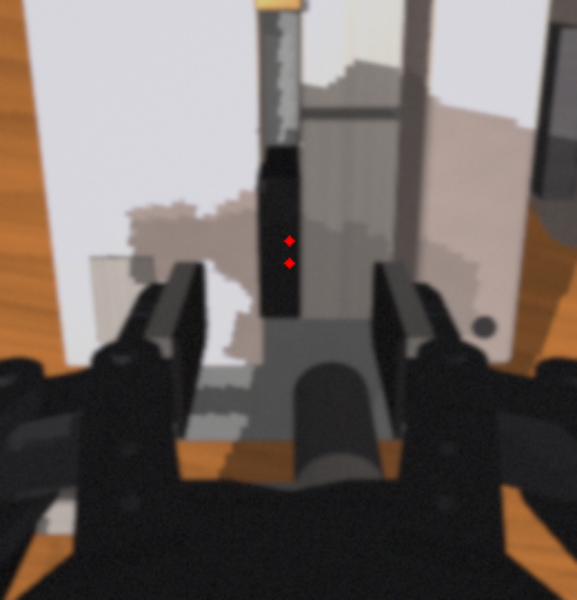

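The crop shows the clip's top between the fingers, columns 259–299 and rows 178–318. The TCP is about 3 mm to −y and 4 mm to −x of its centre, so I'm correcting and descending.

Emit:
{"method": "jog_arm", "body": {"motion": [{"claw": 26,"dp": [-0.13,0,-0.107],"turn": [0,0,0]},{"claw": 26,"dp": [0,0.3,0],"turn": [0,0,0]},{"claw": 26,"dp": [0,0.3,0],"turn": [0,0,0]},{"claw": 26,"dp": [0,0.3,0],"turn": [0,0,0]},{"claw": 26,"dp": [0,0.26,0],"turn": [0,0,0]}]}}

```text
time: 4.43
eef_pos: [558.0, 39.8, 94.5]
orientation: [-0.069, 0.704, -0.704, 0.068]
ft_force: [0.5, -0.3, 0.3]
finger_gap: 0.303
```

Emit:
{"method": "jog_arm", "body": {"motion": [{"claw": 26,"dp": [0,0.07,0],"turn": [0,0,0]},{"claw": 26,"dp": [0,0.06,0],"turn": [0,0,0]},{"claw": 26,"dp": [0,0,0],"turn": [0,0,0]}]}}

```text
time: 4.68
eef_pos: [558.3, 39.7, 91.6]
orientation: [-0.069, 0.704, -0.704, 0.068]
ft_force: [-0.5, -0.1, 0.6]
finger_gap: 0.302
```

Run:
```python
from fit import *
s=monitor.get_state(); e=s["eef_pos"]; print(e,loc(e),s["ft_force"],s["finger_gap"])
a=grab_frame("wrist"); save(cv2.resize(a[130:400,150:410],(577,600)),"w3.png")
```

```text
sealer [5.61135327e+02 3.75840554e+01 1.93086677e-01]
[[-0.8 -1. ]
 [ 0.8 -0.9]
 [ 0.2 -1.1]
 [-0.6 -1.3]
 [-0.9 -0.4]
 [-1.  -0.6]
 [-2.3 -1.8]
 [ 0.  -1.5]]
[558.33314442  39.71895639  91.60447172] [-2.3  2.6] [-0.47775165 -0.13530935  0.62326198] 0.3024099801872003
```

View pics/w3.png

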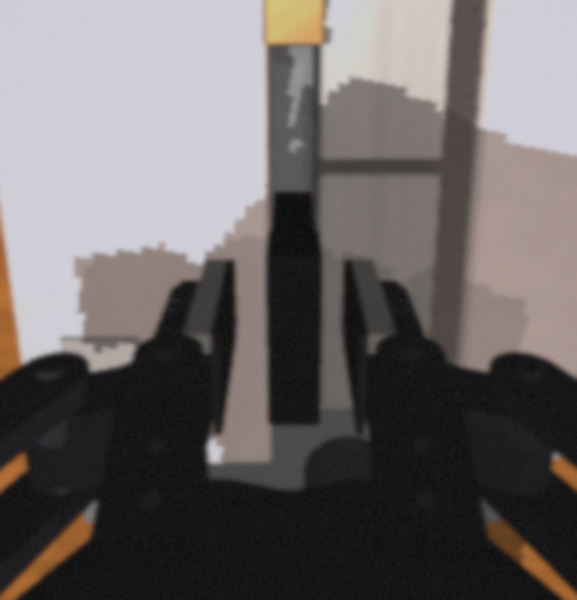

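The clip (crop columns 270–319) sits between the fingers (235 and 345), about 1 mm right of centre. I'm trimming that, closing and pulling.

Emit:
{"method": "jog_arm", "body": {"motion": [{"claw": 26,"dp": [0,0,0.035],"turn": [0,0,0]},{"claw": 8,"dp": [0,0,0],"turn": [0,0,0]},{"claw": 8,"dp": [0,0,0],"turn": [0,0,0]},{"claw": 8,"dp": [0,0,0],"turn": [0,0,0]},{"claw": 8,"dp": [0,0,0],"turn": [0,0,0]}], "squeeze": 70}}

```text
time: 5.15
eef_pos: [559.0, 38.7, 92.5]
orientation: [0.068, -0.704, 0.704, -0.069]
ft_force: [-1.1, 0.9, 6.9]
finger_gap: 0.122
```

Emit:
{"method": "jog_arm", "body": {"motion": [{"claw": 8,"dp": [0,0,0],"turn": [0,0,0]},{"claw": 8,"dp": [0,-0.1,0],"turn": [0,0,0]},{"claw": 8,"dp": [0,-0.2,0],"turn": [0,0,0]}]}}

```text
time: 5.4
eef_pos: [558.0, 38.6, 100.4]
orientation: [0.069, -0.704, 0.704, -0.068]
ft_force: [0.1, -1.2, -8.5]
finger_gap: 0.117
```

Emit:
{"method": "jog_arm", "body": {"motion": [{"claw": 8,"dp": [0,-0.3,0],"turn": [0,0,0]},{"claw": 8,"dp": [0,-0.4,0],"turn": [0,0,0]},{"claw": 8,"dp": [0,-0.5,0],"turn": [0,0,0]},{"claw": 8,"dp": [0,-0.6,0],"turn": [0,0,0]},{"claw": 8,"dp": [0,-0.7,0],"turn": [0,0,0]}]}}

```text
time: 5.82
eef_pos: [558.4, 38.7, 177.3]
orientation: [-0.068, 0.704, -0.704, 0.068]
ft_force: [-0.1, 0.4, -0.2]
finger_gap: 0.119
```

Emit:
{"method": "jog_arm", "body": {"motion": [{"claw": 8,"dp": [0,-0.7,0],"turn": [0,0,0]},{"claw": 8,"dp": [0,-0.5,0],"turn": [0,0,0]},{"claw": 8,"dp": [0,0,0],"turn": [0,0,0]}]}}

```text
time: 6.07
eef_pos: [559.9, 38.7, 216.0]
orientation: [0.066, -0.704, 0.704, -0.07]
ft_force: [0.4, -0.0, -0.6]
finger_gap: 0.123
```

Run:
```python
from fit import *
s=monitor.get_state(); e=s["eef_pos"]; print(e,loc(e),s["ft_force"],s["finger_gap"])
a=grab_frame("wrist"); b=grab_frame("scene")
c=np.hstack([cv2.resize(a[100:420,130:430],(375,400)),cv2.resize(b[100:290,180:380],(421,400))]); save(c,"w4.png")
```

```text
sealer [5.61135327e+02 3.75840554e+01 1.93086677e-01]
[[-0.8 -1. ]
 [ 0.8 -0.9]
 [ 0.2 -1.1]
 [-0.6 -1.3]
 [-0.9 -0.4]
 [-1.  -0.6]
 [-2.3 -1.8]
 [ 0.  -1.5]]
[559.90902312  38.67144907 216.02337444] [-1.   1.3] [ 0.36018888 -0.02678157 -0.59112983] 0.12286173258554263
```

View pics/w4.png

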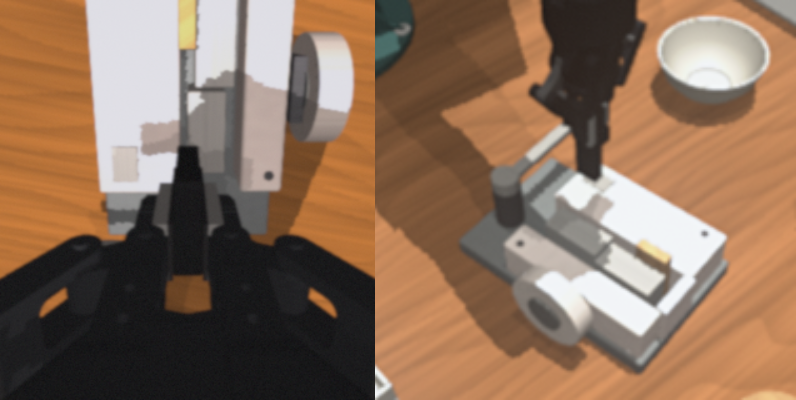

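The clip is held and the front half of the throat is empty. Moving over the tray.

Emit:
{"method": "jog_arm", "body": {"motion": [{"claw": 8,"dp": [0.13,0,0.42],"turn": [0,0,0]},{"claw": 8,"dp": [0.27,0,0.87],"turn": [0,0,0]},{"claw": 8,"dp": [0.27,0,0.87],"turn": [0,0,0]},{"claw": 8,"dp": [0.27,0,0.87],"turn": [0,0,0]},{"claw": 8,"dp": [0.27,0,0.87],"turn": [0,0,0]}]}}

```text
time: 6.58
eef_pos: [544.7, -84.7, 211.2]
orientation: [-0.069, 0.704, -0.704, 0.068]
ft_force: [0.1, 0.2, 0.1]
finger_gap: 0.125
```

Emit:
{"method": "jog_arm", "body": {"motion": [{"claw": 8,"dp": [0.27,0,0.87],"turn": [0,0,0]},{"claw": 8,"dp": [0.27,0,0.87],"turn": [0,0,0]},{"claw": 8,"dp": [0.27,0,0.87],"turn": [0,0,0]},{"claw": 8,"dp": [0.27,0,0.87],"turn": [0,0,0]},{"claw": 8,"dp": [0.27,0,0.87],"turn": [0,0,0]}]}}

```text
time: 7.0
eef_pos: [529.8, -220.7, 211.2]
orientation: [-0.069, 0.704, -0.704, 0.068]
ft_force: [0.2, 0.3, -0.6]
finger_gap: 0.119
```

Emit:
{"method": "jog_arm", "body": {"motion": [{"claw": 8,"dp": [0.27,0,0.87],"turn": [0,0,0]},{"claw": 8,"dp": [0.27,0,0.87],"turn": [0,0,0]},{"claw": 8,"dp": [0,0,0],"turn": [0,0,0]},{"claw": 8,"dp": [0,0,0],"turn": [0,0,0]}]}}

```text
time: 7.33
eef_pos: [524.1, -274.7, 210.9]
orientation: [-0.068, 0.704, -0.703, 0.067]
ft_force: [0.3, 0.4, -0.3]
finger_gap: 0.123
```

Run:
```python
from fit import *
s=monitor.get_state(); e=s["eef_pos"]; print(e,s["ft_force"],s["finger_gap"])
a=grab_frame("wrist"); save(a,"w5.png")
for z in (150,5): print(z,proj("wrist",(e[0],e[1],z))[0])
```

```text
sealer [5.61135327e+02 3.75840554e+01 1.93086677e-01]
[[-0.8 -1. ]
 [ 0.8 -0.9]
 [ 0.2 -1.1]
 [-0.6 -1.3]
 [-0.9 -0.4]
 [-1.  -0.6]
 [-2.3 -1.8]
 [ 0.  -1.5]]
[ 524.11728679 -274.71556372  210.94079075] [ 0.34299555  0.42466469 -0.29140639] 0.12304196652527104
150 [282.28552436 232.76752554]
5 [281.57396221 187.45469378]
```

View pics/w5.png

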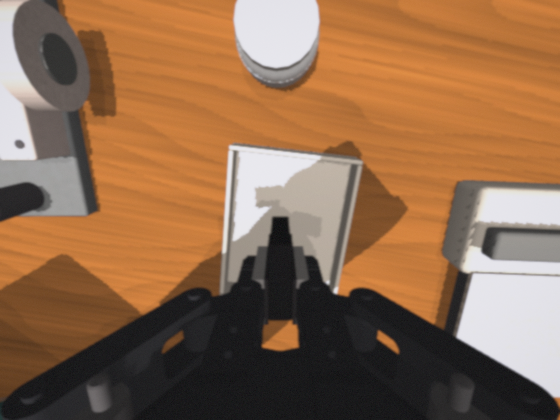

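The tray is below: floor columns 237–348 at the drop row 187, with the drop point at column 282. I'm shifting 12 mm to −y and lowering.

Emit:
{"method": "jog_arm", "body": {"motion": [{"claw": 8,"dp": [0,0.4,0.4],"turn": [0,0,0]},{"claw": 8,"dp": [0,0.8,0],"turn": [0,0,0]},{"claw": 8,"dp": [0,0.9,0],"turn": [0,0,0]},{"claw": 8,"dp": [0,0.9,0],"turn": [0,0,0]},{"claw": 8,"dp": [0,0.7,0],"turn": [0,0,0]}]}}

```text
time: 7.8
eef_pos: [526.8, -284.1, 98.3]
orientation: [-0.069, 0.704, -0.703, 0.068]
ft_force: [0.8, 0.1, -0.6]
finger_gap: 0.121
```

Emit:
{"method": "jog_arm", "body": {"motion": [{"claw": 8,"dp": [0,0.4,0],"turn": [0,0,0]},{"claw": 8,"dp": [0,0.2,0],"turn": [0,0,0]},{"claw": 8,"dp": [0,0,0],"turn": [0,0,0]}]}}

```text
time: 8.05
eef_pos: [526.8, -284.3, 81.4]
orientation: [-0.069, 0.704, -0.703, 0.068]
ft_force: [-0.5, -0.1, -0.1]
finger_gap: 0.12
```

Emit:
{"method": "jog_arm", "body": {"motion": [{"claw": 8,"dp": [0,0.07,0],"turn": [0,0,0]},{"claw": 8,"dp": [0,0.07,0],"turn": [0,0,0]},{"claw": 8,"dp": [0,0,0],"turn": [0,0,0]}]}}

```text
time: 8.3
eef_pos: [527.7, -285.2, 79.2]
orientation: [0.068, -0.704, 0.704, -0.069]
ft_force: [-0.2, -0.2, -0.0]
finger_gap: 0.118
```

Emit:
{"method": "jog_arm", "body": {"motion": [{"claw": 8,"dp": [0,0.04,0],"turn": [0,0,0]},{"claw": 8,"dp": [0,0,0],"turn": [0,0,0]}]}}

```text
time: 8.47
eef_pos: [527.5, -285.2, 77.9]
orientation: [0.068, -0.704, 0.704, -0.069]
ft_force: [0.0, -0.5, -0.2]
finger_gap: 0.122
```

Emit:
{"method": "jog_arm", "body": {"motion": [{"claw": 8,"dp": [0,0.04,0],"turn": [0,0,0]},{"claw": 8,"dp": [0,0,0],"turn": [0,0,0]}]}}

```text
time: 8.63
eef_pos: [527.4, -285.1, 76.4]
orientation: [0.068, -0.704, 0.704, -0.068]
ft_force: [-0.2, 0.5, 0.2]
finger_gap: 0.12
```

Emit:
{"method": "jog_arm", "body": {"motion": [{"claw": 8,"dp": [0,0.04,0],"turn": [0,0,0]},{"claw": 8,"dp": [0,0,0],"turn": [0,0,0]}]}}

```text
time: 8.8
eef_pos: [527.5, -285.2, 75.5]
orientation: [0.068, -0.704, 0.704, -0.069]
ft_force: [-0.0, 0.7, 5.2]
finger_gap: 0.121
```

Contact at 5 N, so I'm releasing.

Emit:
{"method": "jog_arm", "body": {"motion": [{"claw": 14,"dp": [0,0,0],"turn": [0,0,0]},{"claw": 18,"dp": [0,0,0],"turn": [0,0,0]},{"claw": 24,"dp": [0,0,0],"turn": [0,0,0]},{"claw": 34,"dp": [0,0,0],"turn": [0,0,0]},{"claw": 40,"dp": [0,-0.2,0],"turn": [0,0,0]}]}}

```text
time: 9.22
eef_pos: [526.9, -284.7, 80.4]
orientation: [-0.069, 0.704, -0.703, 0.068]
ft_force: [0.8, 0.4, -1.4]
finger_gap: 0.465
```

Emit:
{"method": "jog_arm", "body": {"motion": [{"claw": 40,"dp": [0,-0.7,0],"turn": [0,0,0]},{"claw": 40,"dp": [0,-0.95,0],"turn": [0,0,0]},{"claw": 40,"dp": [0,-0.95,0],"turn": [0,0,0]},{"claw": 40,"dp": [0,-0.95,0],"turn": [0,0,0]},{"claw": 40,"dp": [0,-0.7,0],"turn": [0,0,0]}]}}

```text
time: 9.63
eef_pos: [527.6, -285.2, 211.6]
orientation: [0.068, -0.703, 0.704, -0.069]
ft_force: [0.9, 0.5, -0.3]
finger_gap: 0.47
```

Run:
```python
from fit import *
s=monitor.get_state(); e=s["eef_pos"]; print(e,loc(e),s["ft_force"],s["finger_gap"])
for n in ("wrist","scene"):
    a=grab_frame(n)
    for x in finder.regions_of(n,"clip_mid")[:2]:
        v,u=np.nonzero(x["pixels"]); print(n,x["conf"],x["at"],u.min(),u.max(),v.min(),v.max(),at_z(n,x["at"][::-1],77))
```

```text
sealer [5.61135327e+02 3.75840554e+01 1.93086677e-01]
[[-0.8 -1. ]
 [ 0.8 -0.9]
 [ 0.2 -1.1]
 [-0.6 -1.3]
 [-0.9 -0.4]
 [-1.  -0.6]
 [-2.3 -1.8]
 [ 0.  -1.5]]
[ 527.56960604 -285.1906785   211.63878354] [ -94.9 -310.3] [ 0.86805233  0.49760399 -0.33842856] 0.47036204436488116
wrist 0.62 [205.2, 279.2] 273 285 180 227 [ 527.17498175 -285.35821913   77.        ]
wrist 0.31 [118.4, 34.0] 0 87 0 218 [563.15608534 -61.91850971  77.        ]
scene 0.71 [286.7, 145.3] 132 155 273 301 [ 547.01200403 -283.77046313   77.        ]
scene 0.42 [220.8, 282.3] 221 346 148 275 [596.63136424   8.0415631   77.        ]
```

Emit:
{"method": "jog_arm", "body": {"motion": [{"claw": 40,"dp": [-0.48,0,-0.864],"turn": [0,0,0]},{"claw": 40,"dp": [-0.48,0,-0.864],"turn": [0,0,0]},{"claw": 40,"dp": [-0.48,0,-0.864],"turn": [0,0,0]},{"claw": 40,"dp": [-0.48,0,-0.864],"turn": [0,0,0]},{"claw": 40,"dp": [-0.48,0,-0.864],"turn": [0,0,0]}]}}

```text
time: 10.25
eef_pos: [572.8, -142.5, 207.5]
orientation: [-0.069, 0.704, -0.703, 0.068]
ft_force: [1.0, -0.5, -0.1]
finger_gap: 0.466
```

Emit:
{"method": "jog_arm", "body": {"motion": [{"claw": 40,"dp": [-0.48,0,-0.864],"turn": [0,0,0]},{"claw": 40,"dp": [-0.48,0,-0.864],"turn": [0,0,0]},{"claw": 40,"dp": [-0.48,0,-0.864],"turn": [0,0,0]},{"claw": 40,"dp": [-0.48,0,-0.864],"turn": [0,0,0]},{"claw": 40,"dp": [-0.48,0,-0.864],"turn": [0,0,0]}]}}

```text
time: 10.67
eef_pos: [618.5, -1.5, 207.4]
orientation: [-0.069, 0.704, -0.704, 0.068]
ft_force: [-0.3, -0.2, -0.7]
finger_gap: 0.464
```

Emit:
{"method": "jog_arm", "body": {"motion": [{"claw": 40,"dp": [-0.48,0,-0.864],"turn": [0,0,0]},{"claw": 40,"dp": [-0.48,0,-0.864],"turn": [0,0,0]},{"claw": 26,"dp": [0,0.8,0],"turn": [0,0,0]},{"claw": 26,"dp": [0,0.8,0],"turn": [0,0,0]},{"claw": 26,"dp": [0,0.8,0],"turn": [0,0,0]}]}}

```text
time: 11.08
eef_pos: [636.6, 54.1, 134.6]
orientation: [-0.069, 0.704, -0.704, 0.068]
ft_force: [-0.1, 0.5, -0.1]
finger_gap: 0.308
```

Emit:
{"method": "jog_arm", "body": {"motion": [{"claw": 26,"dp": [0,0.2,0],"turn": [0,0,0]},{"claw": 26,"dp": [0,0,0],"turn": [0,0,0]}]}}

```text
time: 11.25
eef_pos: [635.7, 53.4, 128.4]
orientation: [-0.07, 0.704, -0.704, 0.067]
ft_force: [-0.6, -0.6, -0.1]
finger_gap: 0.299
```

Run:
```python
from fit import *
s=monitor.get_state(); e=s["eef_pos"]; print(e,loc(e),s["ft_force"],s["finger_gap"])
a=grab_frame("wrist").copy()
for x in finder.regions_of("wrist","shim_mid")[:1]:
    v,u=np.nonzero(x["pixels"]); print(x["conf"],x["at"],u.min(),u.max(),v.min(),v.max())
    for q in ((u.min(),v.min()),(u.max(),v.max())): print(loc(at_z("wrist",q,88)))
q=proj("wrist",L(p,(*loc(e),88)))[0]; cv2.circle(a,tuple(int(i) for i in q),2,(255,0,0),-1); print(q)
save(cv2.resize(a[130:400,150:410],(577,600)),"w6.png")
```

```text
sealer [5.61135327e+02 3.75840554e+01 1.93086677e-01]
[[-0.8 -1. ]
 [ 0.8 -0.9]
 [ 0.2 -1.1]
 [-0.6 -1.3]
 [-0.9 -0.4]
 [-1.  -0.6]
 [-2.3 -1.8]
 [ 0.  -1.5]]
[635.65112389  53.415462   128.43450776] [76.2  1.2] [-0.62010153 -0.61648965 -0.09201562] 0.2991246991227026
0.89 [229.8, 280.9] 269 288 191 268
[111.4   7.9]
[59.6 -4. ]
[280.12856025 244.69057396]
```

View pics/w6.png

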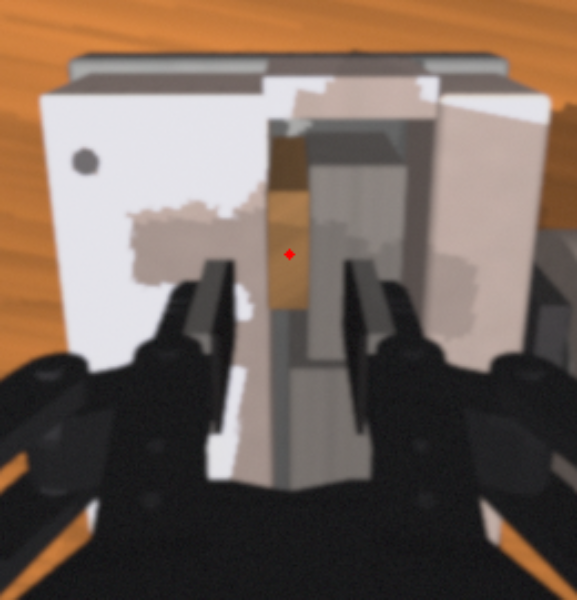

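The shim's top spans crop columns 268–308 and rows 190–309, with the TCP dot at (289,254): centred to within about 1 mm. Descending and gripping.

Emit:
{"method": "jog_arm", "body": {"motion": [{"claw": 26,"dp": [-0.045,0.3,0],"turn": [0,0,0]},{"claw": 26,"dp": [0,0.3,0],"turn": [0,0,0]},{"claw": 26,"dp": [0,0.3,0],"turn": [0,0,0]},{"claw": 26,"dp": [0,0.2,0],"turn": [0,0,0]},{"claw": 26,"dp": [0,0.1,0],"turn": [0,0,0]}]}}

```text
time: 11.77
eef_pos: [637.9, 53.6, 93.4]
orientation: [-0.069, 0.704, -0.704, 0.068]
ft_force: [0.5, 0.0, -0.2]
finger_gap: 0.303
```

Emit:
{"method": "jog_arm", "body": {"motion": [{"claw": 26,"dp": [0,0,0],"turn": [0,0,0]},{"claw": 8,"dp": [0,0,0],"turn": [0,0,0]},{"claw": 8,"dp": [0,0,0],"turn": [0,0,0]},{"claw": 8,"dp": [0,0,0],"turn": [0,0,0]},{"claw": 8,"dp": [0,0,0],"turn": [0,0,0]}]}}

```text
time: 12.18
eef_pos: [638.5, 54.0, 95.1]
orientation: [-0.068, 0.704, -0.704, 0.069]
ft_force: [-1.4, 5.0, 3.2]
finger_gap: 0.115
```

Emit:
{"method": "jog_arm", "body": {"motion": [{"claw": 8,"dp": [0,0,0],"turn": [0,0,0]},{"claw": 8,"dp": [0,-0.1,0],"turn": [0,0,0]},{"claw": 8,"dp": [0,-0.2,0],"turn": [0,0,0]}]}}

```text
time: 12.43
eef_pos: [637.8, 53.8, 103.1]
orientation: [-0.069, 0.704, -0.704, 0.068]
ft_force: [-1.9, 4.3, -4.7]
finger_gap: 0.117
```

Emit:
{"method": "jog_arm", "body": {"motion": [{"claw": 8,"dp": [0,-0.3,0],"turn": [0,0,0]},{"claw": 8,"dp": [0,-0.4,0],"turn": [0,0,0]},{"claw": 8,"dp": [0,-0.5,0],"turn": [0,0,0]},{"claw": 8,"dp": [0,-0.6,0],"turn": [0,0,0]},{"claw": 8,"dp": [0,-0.7,0],"turn": [0,0,0]}]}}

```text
time: 12.85
eef_pos: [638.4, 53.1, 180.0]
orientation: [0.068, -0.703, 0.704, -0.068]
ft_force: [0.7, 0.3, 0.0]
finger_gap: 0.113
```

Emit:
{"method": "jog_arm", "body": {"motion": [{"claw": 8,"dp": [0,-0.7,0],"turn": [0,0,0]},{"claw": 8,"dp": [0,-0.5,0],"turn": [0,0,0]},{"claw": 8,"dp": [0,0,0],"turn": [0,0,0]}]}}

```text
time: 13.1
eef_pos: [639.8, 53.1, 219.0]
orientation: [0.066, -0.703, 0.704, -0.07]
ft_force: [-0.0, 0.1, -0.8]
finger_gap: 0.115
```

Run:
```python
from fit import *
s=monitor.get_state(); e=s["eef_pos"]; print(e,loc(e),s["ft_force"],s["finger_gap"])
for n in ("wrist","scene"):
    a=grab_frame(n); print(n,proj(n,(e[0],e[1],e[2]-40))[0])
    for x in finder.regions_of(n,"shim_mid")[:2]:
        v,u=np.nonzero(x["pixels"]); print(n,x["conf"],x["at"],u.min(),u.max(),v.min(),v.max())
```

```text
sealer [5.61135327e+02 3.75840554e+01 1.93086677e-01]
[[-0.8 -1. ]
 [ 0.8 -0.9]
 [ 0.2 -1.1]
 [-0.6 -1.3]
 [-0.9 -0.4]
 [-1.  -0.6]
 [-2.3 -1.8]
 [ 0.  -1.5]]
[639.84039729  53.09419069 219.03256583] [80.2  0.1] [-0.01462334  0.06001223 -0.76853756] 0.11521484884721961
wrist [280.91480558 245.55402362]
wrist 0.89 [253.8, 279.8] 268 291 206 305
scene [315.2909557  190.05619615]
scene 0.84 [191.3, 317.6] 305 325 179 207
```

Emit:
{"method": "jog_arm", "body": {"motion": [{"claw": 8,"dp": [0.364,0,0.411],"turn": [0,0,0]},{"claw": 8,"dp": [0.728,0,0.822],"turn": [0,0,0]},{"claw": 8,"dp": [0.728,0,0.822],"turn": [0,0,0]},{"claw": 8,"dp": [0.728,0,0.822],"turn": [0,0,0]},{"claw": 8,"dp": [0.728,0,0.822],"turn": [0,0,0]}]}}

```text
time: 13.72
eef_pos: [562.0, -75.1, 213.8]
orientation: [-0.069, 0.704, -0.704, 0.068]
ft_force: [1.0, -0.8, 0.6]
finger_gap: 0.11
```

Emit:
{"method": "jog_arm", "body": {"motion": [{"claw": 8,"dp": [0.728,0,0.822],"turn": [0,0,0]},{"claw": 8,"dp": [0.728,0,0.822],"turn": [0,0,0]},{"claw": 8,"dp": [0.728,0,0.822],"turn": [0,0,0]},{"claw": 8,"dp": [0.728,0,0.822],"turn": [0,0,0]},{"claw": 8,"dp": [0.728,0,0.822],"turn": [0,0,0]}]}}

```text
time: 14.13
eef_pos: [478.5, -217.2, 214.0]
orientation: [-0.069, 0.704, -0.704, 0.068]
ft_force: [0.0, -0.9, 0.3]
finger_gap: 0.11
```

Emit:
{"method": "jog_arm", "body": {"motion": [{"claw": 8,"dp": [0.728,0,0.822],"turn": [0,0,0]},{"claw": 8,"dp": [0.728,0,0.822],"turn": [0,0,0]},{"claw": 8,"dp": [0.364,0,0.411],"turn": [0,0,0]},{"claw": 8,"dp": [0,0,0],"turn": [0,0,0]},{"claw": 8,"dp": [0,0,0],"turn": [0,0,0]}]}}

```text
time: 14.55
eef_pos: [437.5, -287.6, 214.0]
orientation: [-0.068, 0.704, -0.704, 0.067]
ft_force: [-0.2, -0.7, -0.3]
finger_gap: 0.114
```

Run:
```python
from fit import *
s=monitor.get_state(); e=s["eef_pos"]; print(e,s["ft_force"],s["finger_gap"])
a=grab_frame("scene").copy()
for x in finder.regions_of("scene","tray_in")[:1]: print(x["conf"],x["at"])
for dx in (-18,18):
  q=proj("scene",(e[0]+dx,e[1],5))[0]; print(q); cv2.circle(a,tuple(int(i) for i in q),2,(255,0,0),-1)
save(cv2.resize(a[180:360,40:280],(800,600)),"s7.png")
```

```text
sealer [5.61135327e+02 3.75840554e+01 1.93086677e-01]
[[-0.8 -1. ]
 [ 0.8 -0.9]
 [ 0.2 -1.1]
 [-0.6 -1.3]
 [-0.9 -0.4]
 [-1.  -0.6]
 [-2.3 -1.8]
 [ 0.  -1.5]]
[ 437.49152543 -287.61694987  214.01700389] [-0.20461676 -0.69414441 -0.33157079] 0.11406161222253666
0.91 [280.3, 133.5]
[125.19493069 261.93186336]
[132.85884235 273.23285084]
```

View pics/s7.png

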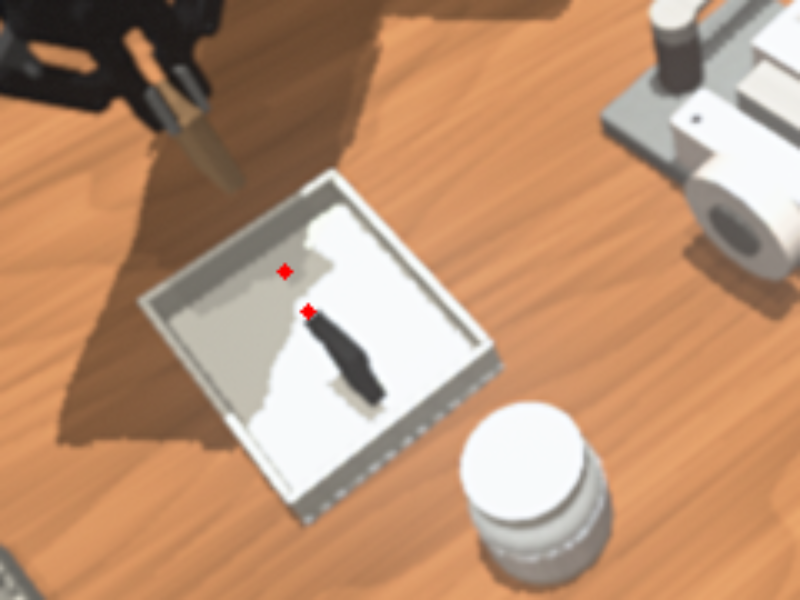

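The clip stands in the tray at about (345,360), and the two projected shim-foot points (285,271) and (308,311) fall on free tray floor. Lowering.

Emit:
{"method": "jog_arm", "body": {"motion": [{"claw": 8,"dp": [0,0.6,0],"turn": [0,0,0]},{"claw": 8,"dp": [0,0.9,0],"turn": [0,0,0]},{"claw": 8,"dp": [0,0.9,0],"turn": [0,0,0]},{"claw": 8,"dp": [0,0.9,0],"turn": [0,0,0]},{"claw": 8,"dp": [0,0.6,0],"turn": [0,0,0]}]}}

```text
time: 15.07
eef_pos: [438.0, -285.5, 95.4]
orientation: [-0.069, 0.704, -0.703, 0.068]
ft_force: [-0.3, 0.0, 0.1]
finger_gap: 0.115
```

Emit:
{"method": "jog_arm", "body": {"motion": [{"claw": 8,"dp": [0,0.35,0],"turn": [0,0,0]},{"claw": 8,"dp": [0,0.08,0],"turn": [0,0,0]},{"claw": 8,"dp": [0,0,0],"turn": [0,0,0]}]}}

```text
time: 15.32
eef_pos: [438.3, -286.2, 84.3]
orientation: [-0.069, 0.704, -0.703, 0.068]
ft_force: [0.1, 0.2, 0.1]
finger_gap: 0.116
```

Emit:
{"method": "jog_arm", "body": {"motion": [{"claw": 8,"dp": [0,0.06,0],"turn": [0,0,0]},{"claw": 8,"dp": [0,0,0],"turn": [0,0,0]}]}}

```text
time: 15.48
eef_pos: [438.7, -287.2, 83.6]
orientation: [0.068, -0.703, 0.704, -0.069]
ft_force: [-0.1, 0.5, -0.4]
finger_gap: 0.113
```

Emit:
{"method": "jog_arm", "body": {"motion": [{"claw": 8,"dp": [0,0.07,0],"turn": [0,0,0]},{"claw": 8,"dp": [0,0,0],"turn": [0,0,0]}]}}

```text
time: 15.65
eef_pos: [438.4, -287.2, 81.1]
orientation: [0.068, -0.704, 0.704, -0.069]
ft_force: [-0.4, -0.0, -0.5]
finger_gap: 0.115
```

Emit:
{"method": "jog_arm", "body": {"motion": [{"claw": 8,"dp": [0,0.05,0],"turn": [0,0,0]},{"claw": 8,"dp": [0,0,0],"turn": [0,0,0]}]}}

```text
time: 15.82
eef_pos: [438.2, -287.2, 79.3]
orientation: [0.068, -0.704, 0.704, -0.068]
ft_force: [0.2, -0.5, -0.2]
finger_gap: 0.115
```

Emit:
{"method": "jog_arm", "body": {"motion": [{"claw": 8,"dp": [0,0.04,0],"turn": [0,0,0]},{"claw": 8,"dp": [0,0,0],"turn": [0,0,0]}]}}

```text
time: 15.98
eef_pos: [438.2, -287.2, 78.1]
orientation: [0.068, -0.704, 0.704, -0.068]
ft_force: [-0.6, -0.8, -0.3]
finger_gap: 0.117
```

Emit:
{"method": "jog_arm", "body": {"motion": [{"claw": 8,"dp": [0,0.04,0],"turn": [0,0,0]},{"claw": 8,"dp": [0,0,0],"turn": [0,0,0]}]}}

```text
time: 16.15
eef_pos: [438.5, -287.6, 78.0]
orientation: [0.068, -0.703, 0.704, -0.069]
ft_force: [-2.8, 2.3, 16.8]
finger_gap: 0.109
```

Emit:
{"method": "jog_arm", "body": {"motion": [{"claw": 8,"dp": [0,0.03,0],"turn": [0,0,0]},{"claw": 8,"dp": [0,0,0],"turn": [0,0,0]}]}}

```text
time: 16.32
eef_pos: [438.8, -287.9, 77.9]
orientation: [0.068, -0.703, 0.705, -0.069]
ft_force: [-5.1, 3.0, 30.1]
finger_gap: 0.116
```

Pressed a bit hard, so I'm backing off 1.3 mm and then releasing.

Emit:
{"method": "jog_arm", "body": {"motion": [{"claw": 8,"dp": [0,-0.045,0],"turn": [0,0,0]},{"claw": 8,"dp": [0,0,0],"turn": [0,0,0]}]}}

```text
time: 16.48
eef_pos: [438.4, -287.4, 78.0]
orientation: [0.068, -0.704, 0.704, -0.069]
ft_force: [0.4, 1.1, 13.3]
finger_gap: 0.113
```

Emit:
{"method": "jog_arm", "body": {"motion": [{"claw": 14,"dp": [0,0,0],"turn": [0,0,0]},{"claw": 18,"dp": [0,0,0],"turn": [0,0,0]},{"claw": 24,"dp": [0,0,0],"turn": [0,0,0]},{"claw": 34,"dp": [0,0,0],"turn": [0,0,0]},{"claw": 40,"dp": [0,-0.2,0],"turn": [0,0,0]}]}}

```text
time: 16.9
eef_pos: [437.7, -286.8, 82.7]
orientation: [-0.069, 0.704, -0.703, 0.068]
ft_force: [-0.1, 0.3, -0.4]
finger_gap: 0.467
```

Emit:
{"method": "jog_arm", "body": {"motion": [{"claw": 40,"dp": [0,-0.7,0],"turn": [0,0,0]},{"claw": 40,"dp": [0,-0.95,0],"turn": [0,0,0]},{"claw": 40,"dp": [0,-0.95,0],"turn": [0,0,0]},{"claw": 40,"dp": [0,-0.95,0],"turn": [0,0,0]},{"claw": 40,"dp": [0,-0.95,0],"turn": [0,0,0]}]}}

```text
time: 17.32
eef_pos: [437.9, -286.9, 220.3]
orientation: [0.068, -0.704, 0.704, -0.068]
ft_force: [0.2, -0.9, -0.4]
finger_gap: 0.472
```

Run:
```python
from fit import *
s=monitor.get_state(); e=s["eef_pos"]; print(e,s["q"],s["ft_force"],s["finger_gap"])
b=grab_frame("scene")
for t in ("shim_mid","clip_mid"): print(t,[(round(x["conf"],2),x["at"]) for x in finder.regions_of("scene",t)][:2])
c=cv2.resize(b[180:360,40:280],(533,400)); save(c,"s8.png")
k=L(p,(-100,88,102)); pv=L(p,(-100,-20,92)); print("knob",k,"pivot",pv)
```

```text
sealer [5.61135327e+02 3.75840554e+01 1.93086677e-01]
[[-0.8 -1. ]
 [ 0.8 -0.9]
 [ 0.2 -1.1]
 [-0.6 -1.3]
 [-0.9 -0.4]
 [-1.  -0.6]
 [-2.3 -1.8]
 [ 0.  -1.5]]
[ 437.92678079 -286.9304992   220.29314421] [-7.35730216e-01  2.70683636e-01 -1.14255362e-01  1.18573695e+00
 -3.01307408e-05  2.21224926e+00] [ 0.20545319 -0.8947149  -0.36057647] 0.47160416145560413
shim_mid [(0.76, [258.1, 124.8])]
clip_mid [(0.76, [286.6, 147.0])]
knob [446.10742307 104.75980516 102.        ] pivot [466.83144811  -1.23318889  92.        ]
```

View pics/s8.png

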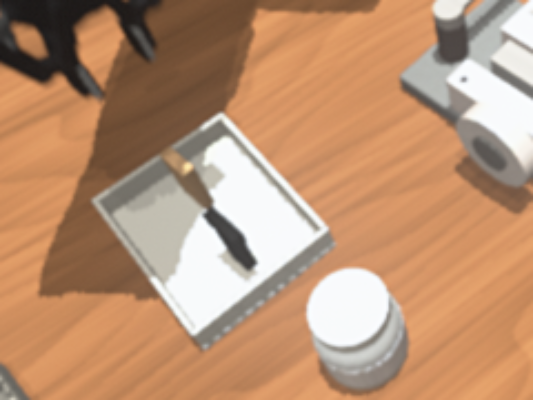

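Both pieces stand in the tray, the shim at (185,178) and the clip at (230,238), and are let go. Next I close the fingers, turn 90° and go in front of the knob.

Emit:
{"method": "jog_arm", "body": {"motion": [{"claw": 0,"dp": [0,0,0],"turn": [0,-1,0]},{"claw": 0,"dp": [0,0,0],"turn": [0,-1,0]},{"claw": 0,"dp": [0,0,0],"turn": [0,-1,0]},{"claw": 0,"dp": [0,0,0],"turn": [0,-1,0]},{"claw": 0,"dp": [0,0,0],"turn": [0,-1,0]}], "squeeze": 40}}

```text
time: 17.88
eef_pos: [437.8, -286.8, 217.4]
orientation: [-0.221, 0.672, -0.671, 0.22]
ft_force: [-0.0, -0.0, -0.5]
finger_gap: 0.004
```

Emit:
{"method": "jog_arm", "body": {"motion": [{"claw": 0,"dp": [0,0,0],"turn": [0,-1,0]},{"claw": 0,"dp": [0,0,0],"turn": [0,-1,0]},{"claw": 0,"dp": [0,0,0],"turn": [0,-1,0]},{"claw": 0,"dp": [0,0,0],"turn": [0,-1,0]},{"claw": 0,"dp": [0,0,0],"turn": [0,-1,0]}]}}

```text
time: 18.3
eef_pos: [437.8, -286.8, 217.4]
orientation: [-0.361, 0.609, -0.608, 0.36]
ft_force: [-0.2, -0.2, -0.2]
finger_gap: 0.003
```

Emit:
{"method": "jog_arm", "body": {"motion": [{"claw": 0,"dp": [0,0,0],"turn": [0,-1,0]},{"claw": 0,"dp": [0,0,0],"turn": [0,-1,0]},{"claw": 0,"dp": [0,0,0],"turn": [0,-1,0]},{"claw": 0,"dp": [0,0,0],"turn": [0,-1,0]},{"claw": 0,"dp": [0,0,0],"turn": [0,-1,0]}]}}

```text
time: 18.72
eef_pos: [437.8, -286.8, 217.4]
orientation: [-0.484, 0.516, -0.515, 0.484]
ft_force: [0.4, 0.0, -0.7]
finger_gap: -0.001
```

Emit:
{"method": "jog_arm", "body": {"motion": [{"claw": 0,"dp": [0,0,0],"turn": [0,-1,0]},{"claw": 0,"dp": [0,0,0],"turn": [0,-1,0]},{"claw": 0,"dp": [0,0,0],"turn": [0,-1,0]},{"claw": 0,"dp": [0,0,0],"turn": [0,0,0]}]}}

```text
time: 19.05
eef_pos: [437.8, -286.8, 217.5]
orientation: [-0.547, 0.449, -0.448, 0.547]
ft_force: [0.1, -0.6, 0.9]
finger_gap: 0.0
```

Emit:
{"method": "jog_arm", "body": {"motion": [{"claw": 0,"dp": [-0.91,0,0.106],"turn": [0,0,0]},{"claw": 0,"dp": [-0.91,0,0.106],"turn": [0,0,0]},{"claw": 0,"dp": [-0.91,0,0.106],"turn": [0,0,0]},{"claw": 0,"dp": [-0.91,0,0.106],"turn": [0,0,0]},{"claw": 0,"dp": [-0.91,0,0.106],"turn": [0,0,0]}]}}

```text
time: 19.47
eef_pos: [426.9, -148.8, 217.8]
orientation: [0.545, -0.451, 0.45, -0.545]
ft_force: [0.0, 0.4, -0.2]
finger_gap: 0.001
```

Emit:
{"method": "jog_arm", "body": {"motion": [{"claw": 0,"dp": [-0.91,0,0.106],"turn": [0,0,0]},{"claw": 0,"dp": [-0.91,0,0.106],"turn": [0,0,0]},{"claw": 0,"dp": [-0.91,0,0.106],"turn": [0,0,0]},{"claw": 0,"dp": [-0.91,0,0.106],"turn": [0,0,0]},{"claw": 0,"dp": [-0.91,0,0.106],"turn": [0,0,0]}]}}

```text
time: 19.88
eef_pos: [416.1, -11.8, 217.9]
orientation: [0.545, -0.451, 0.45, -0.545]
ft_force: [0.1, -0.6, -0.3]
finger_gap: -0.001
```

Emit:
{"method": "jog_arm", "body": {"motion": [{"claw": 0,"dp": [-0.91,0,0.106],"turn": [0,0,0]},{"claw": 0,"dp": [-0.91,0,0.106],"turn": [0,0,0]},{"claw": 0,"dp": [-0.91,0,0.106],"turn": [0,0,0]},{"claw": 0,"dp": [-0.91,0,0.106],"turn": [0,0,0]},{"claw": 0,"dp": [0,0,0],"turn": [0,0,0]}]}}

```text
time: 20.3
eef_pos: [407.3, 99.7, 217.9]
orientation: [-0.546, 0.45, -0.449, 0.546]
ft_force: [0.7, 0.1, -0.2]
finger_gap: -0.001
```

Run:
```python
from fit import *
s=monitor.get_state(); e=s["eef_pos"]; print(e,loc(e),s["q"],s["ft_force"],s["finger_gap"])
print(np.round(R.from_quat(s["orientation"]).as_matrix(),3))
grab_frame("scene")
for t in ("shim_mid","clip_mid","lever_knob"): print(t,[(round(x["conf"],2),x["at"]) for x in finder.regions_of("scene",t)][:2])
```

```text
sealer [5.61135327e+02 3.75840554e+01 1.93086677e-01]
[[-0.8 -1. ]
 [ 0.8 -0.9]
 [ 0.2 -1.1]
 [-0.6 -1.3]
 [-0.9 -0.4]
 [-1.  -0.6]
 [-2.3 -1.8]
 [ 0.  -1.5]]
[407.31446273  99.70671079 217.91875742] [-139.    90.5] [ 4.45766803e-02  9.64801220e-02 -3.46549652e-01  1.12876113e+00
  9.56985316e-04  1.42186791e+00] [ 0.74027341  0.13478622 -0.16070726] -0.0006861818919414301
[[ 0.192 -0.001  0.981]
 [-0.981  0.001  0.192]
 [-0.001 -1.    -0.001]]
shim_mid [(0.7, [258.2, 126.3]), (0.54, [126.2, 339.5])]
clip_mid [(0.71, [287.9, 144.5])]
lever_knob [(0.68, [174.7, 258.4])]
```

Emit:
{"method": "jog_arm", "body": {"motion": [{"claw": 0,"dp": [0,0.88,0],"turn": [0,0,0]},{"claw": 0,"dp": [0,0.88,0],"turn": [0,0,0]},{"claw": 0,"dp": [0,0.88,0],"turn": [0,0,0]},{"claw": 0,"dp": [0,0.88,0],"turn": [0,0,0]},{"claw": 0,"dp": [0,0,0],"turn": [0,0,0]}]}}

```text
time: 20.92
eef_pos: [406.1, 95.4, 109.4]
orientation: [0.547, -0.452, 0.449, -0.544]
ft_force: [-1.6, -0.7, -0.3]
finger_gap: 0.003
```

Emit:
{"method": "jog_arm", "body": {"motion": [{"claw": 0,"dp": [0,0,0.25],"turn": [0,0,0]},{"claw": 0,"dp": [0,0,0.25],"turn": [0,0,0]},{"claw": 0,"dp": [0,0,0.1],"turn": [0,0,0]},{"claw": 0,"dp": [0,0,0],"turn": [0,0,0]}]}}

```text
time: 21.25
eef_pos: [427.9, 99.9, 114.0]
orientation: [-0.545, 0.449, -0.45, 0.546]
ft_force: [-1.3, -0.3, 1.3]
finger_gap: -0.005
```

Run:
```python
from fit import *
s=monitor.get_state(); e=s["eef_pos"]; print(e,loc(e),s["ft_force"])
b=grab_frame("scene"); a=grab_frame("wrist")
c=np.hstack([cv2.resize(a[130:400,150:410],(385,400)),cv2.resize(b[110:270,180:340],(400,400))]); save(c,"w9.png")
```

```text
sealer [5.61135327e+02 3.75840554e+01 1.93086677e-01]
[[-0.8 -1. ]
 [ 0.8 -0.9]
 [ 0.2 -1.1]
 [-0.6 -1.3]
 [-0.9 -0.4]
 [-1.  -0.6]
 [-2.3 -1.8]
 [ 0.  -1.5]]
[427.85003975  99.9187736  113.98854536] [-118.8   86.8] [-1.3182384  -0.29331616  1.28034252]
```

View pics/w9.png

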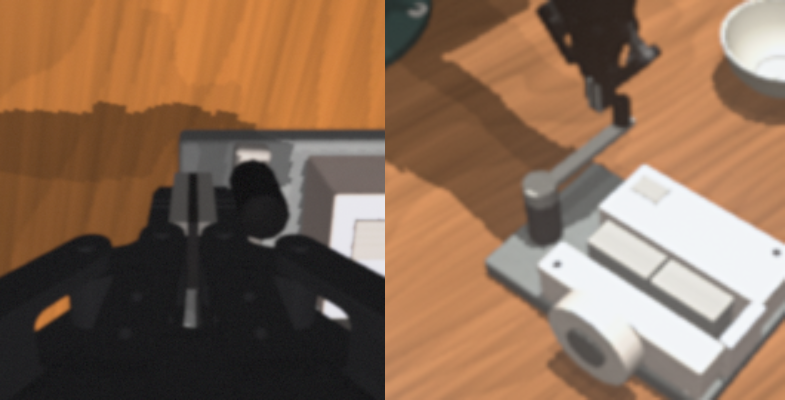

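The finger is against the −x side of the knob (wrist crop: finger tip at (190,200), knob at (262,200)). Swinging about the pivot.

Emit:
{"method": "jog_arm", "body": {"motion": [{"claw": 0,"dp": [-0.042,0,0.314],"turn": [0,1,0]},{"claw": 0,"dp": [-0.042,0,0.314],"turn": [0,1,0]},{"claw": 0,"dp": [-0.042,0,0.314],"turn": [0,1,0]},{"claw": 0,"dp": [-0.042,0,0.314],"turn": [0,1,0]},{"claw": 0,"dp": [-0.042,0,0.314],"turn": [0,1,0]}]}}

```text
time: 21.77
eef_pos: [472.7, 107.2, 113.2]
orientation: [-0.435, 0.558, -0.558, 0.435]
ft_force: [-1.8, 0.1, 0.7]
finger_gap: 0.0
```

```bash
cat > chk.py <<'E'
from fit import *
s=monitor.get_state(); e=s["eef_pos"]; M=R.from_quat(s["orientation"]).as_matrix()
print(e,"loc",loc(e),"F tool",np.round(M.T@s["ft_force"],1),"q6",s["q"][5])
pv=L(p,(-100,-20,92)); print("pivot in tool",np.round(M.T@(pv-e),1))
grab_frame("top"); grab_frame("scene")
for n in ("top","scene"):
  for x in finder.regions_of(n,"lever_knob")[:1]: print(n,x["conf"],x["at"])
for th in (0,.5,1,1.47,1.57): print(th,[np.round(proj(n,L(p,(-100+108*np.sin(th),-20+108*np.cos(th),102)))[0][::-1]).tolist() for n in ("top","scene")])
E
python3 chk.py | tail -9
```

```text
[472.69660262 107.21706801 113.20473568] loc [-73.4  85.3] F tool [ 0.3 -0.7 -1.7] q6 1.8723082029593585
pivot in tool [106.6  21.2  20.8]
top 0.88 [258.9, 260.4]
scene 0.66 [177.5, 260.0]
0 [[274.0, 224.0], [153.0, 272.0]]
0.5 [[249.0, 226.0], [166.0, 286.0]]
1 [[228.0, 240.0], [183.0, 290.0]]
1.47 [[216.0, 260.0], [200.0, 282.0]]
1.57 [[215.0, 265.0], [204.0, 279.0]]
```

Emit:
{"method": "jog_arm", "body": {"motion": [{"claw": 0,"dp": [-0.042,0,0.314],"turn": [0,1,0]},{"claw": 0,"dp": [-0.042,0,0.314],"turn": [0,1,0]},{"claw": 0,"dp": [-0.042,0,0.314],"turn": [0,1,0]},{"claw": 0,"dp": [-0.042,0,0.314],"turn": [0,1,0]},{"claw": 0,"dp": [-0.042,0,0.314],"turn": [0,1,0]}]}}

```text
time: 22.38
eef_pos: [517.1, 93.9, 112.9]
orientation: [-0.305, 0.638, -0.638, 0.304]
ft_force: [-3.3, -0.3, 0.4]
finger_gap: 0.003
```

Emit:
{"method": "jog_arm", "body": {"motion": [{"claw": 0,"dp": [-0.042,0,0.314],"turn": [0,1,0]},{"claw": 0,"dp": [-0.042,0,0.314],"turn": [0,1,0]},{"claw": 0,"dp": [-0.042,0,0.314],"turn": [0,1,0]},{"claw": 0,"dp": [-0.042,0,0.314],"turn": [0,1,0]},{"claw": 0,"dp": [-0.042,0,0.314],"turn": [0,1,0]}]}}

```text
time: 22.8
eef_pos: [552.4, 62.8, 112.9]
orientation: [-0.16, 0.689, -0.689, 0.159]
ft_force: [-4.1, 2.6, 0.5]
finger_gap: 0.004
```

```bash
python3 chk.py | tail -9 | head -4
```

```text
[552.42085438  62.80394308 112.87276095] loc [-3.7 26.4] F tool [ 2.5 -0.5 -4.1] q6 2.653469100685808
pivot in tool [105.   20.9  20. ]
top 0.71 [261.9, 268.9]
scene 0.76 [192.8, 264.3]
```

Emit:
{"method": "jog_arm", "body": {"motion": [{"claw": 0,"dp": [-0.042,0,0.314],"turn": [0,1,0]},{"claw": 0,"dp": [-0.042,0,0.314],"turn": [0,1,0]},{"claw": 0,"dp": [-0.04,0,0.25],"turn": [0,0.8,0]},{"claw": 0,"dp": [0,0,0],"turn": [0,0,0]}]}}

```text
time: 23.33
eef_pos: [565.4, 40.6, 112.7]
orientation: [-0.075, 0.704, -0.702, 0.074]
ft_force: [-4.6, 12.3, 4.3]
finger_gap: -0.0
```

```bash
python3 chk.py | tail -9 | head -4
```

```text
[ 0.  -1.5]]
[565.40458574  40.56971774 112.72642176] loc [4.8 2.1] F tool [  1.9  -4.2 -13. ] q6 2.85709152994202
pivot in tool [105.1  20.7  20.3]
scene 0.76 [193.6, 262.2]
```

Emit:
{"method": "jog_arm", "body": {"motion": [{"claw": 0,"dp": [0,0,0.03],"turn": [0,0,0]},{"claw": 0,"dp": [0,0,0],"turn": [0,0,0]},{"claw": 0,"dp": [0,0,0],"turn": [0,0,0]}]}}

```text
time: 23.78
eef_pos: [565.3, 40.7, 112.8]
orientation: [-0.077, 0.704, -0.702, 0.076]
ft_force: [-5.0, 11.9, 2.5]
finger_gap: 0.003
```

Run:
```python
from fit import *
from scipy.optimize import minimize_scalar
s=monitor.get_state(); M=R.from_quat(s["orientation"]).as_matrix(); print(loc(s["eef_pos"]),M.T@s["ft_force"])
b=grab_frame("scene")
x=finder.regions_of("scene","lever_knob")[0]; m=x["pixels"]
for th in (0,1.2,1.3,1.4,1.47,1.57,1.67):
    k=[proj("scene",L(p,(-100+r*np.sin(th),-20+r*np.cos(th),88)))[0] for r in np.linspace(15,95,30)]
    print(th,sum(m[int(round(q[1])),int(round(q[0]))] for q in k),np.round(k[-1]))
```

```text
sealer [5.61135327e+02 3.75840554e+01 1.93086677e-01]
[[-0.8 -1. ]
 [ 0.8 -0.9]
 [ 0.2 -1.1]
 [-0.6 -1.3]
 [-0.9 -0.4]
 [-1.  -0.6]
 [-2.3 -1.8]
 [ 0.  -1.5]]
[4.7 2.2] [  2.32204862  -2.42045392 -12.74188823]
0 3 [269. 160.]
1.2 4 [282. 194.]
1.3 8 [281. 197.]
1.4 17 [279. 200.]
1.47 27 [277. 202.]
1.57 30 [274. 205.]
1.67 30 [271. 208.]
```

The lever mask matches 1.57 rad (30 of 30 samples) and the force is 13 N against the stop. Lifting straight off so the lever can spring back.

Emit:
{"method": "jog_arm", "body": {"motion": [{"claw": 0,"dp": [0,-0.9,0],"turn": [0,0,0]},{"claw": 0,"dp": [0,-0.95,0],"turn": [0,0,0]},{"claw": 0,"dp": [0,-0.95,0],"turn": [0,0,0]},{"claw": 0,"dp": [0,-0.95,0],"turn": [0,0,0]},{"claw": 0,"dp": [0,0,0],"turn": [0,0,0]}]}}

```text
time: 24.3
eef_pos: [568.0, 39.1, 230.7]
orientation: [0.073, -0.702, 0.704, -0.079]
ft_force: [0.4, 0.5, -0.2]
finger_gap: 0.002
```

Emit:
{"method": "jog_arm", "body": {"motion": [{"claw": 0,"dp": [0,0,0],"turn": [0,0,0]},{"claw": 0,"dp": [0,0,0],"turn": [0,0,0]},{"claw": 0,"dp": [0,0,0],"turn": [0,0,0]},{"claw": 0,"dp": [0,0,0],"turn": [0,0,0]},{"claw": 0,"dp": [0,0,0],"turn": [0,0,0]}]}}

```text
time: 24.72
eef_pos: [566.2, 38.8, 224.5]
orientation: [-0.075, 0.703, -0.703, 0.074]
ft_force: [-0.1, -1.0, 0.0]
finger_gap: 0.003
```

Emit:
{"method": "jog_arm", "body": {"motion": [{"claw": 0,"dp": [0,0,0],"turn": [0,0,0]},{"claw": 0,"dp": [0,0,0],"turn": [0,0,0]},{"claw": 0,"dp": [0,0,0],"turn": [0,0,0]},{"claw": 0,"dp": [0,0,0],"turn": [0,0,0]},{"claw": 0,"dp": [0,0,0],"turn": [0,0,0]}]}}

```text
time: 25.13
eef_pos: [566.6, 38.7, 225.3]
orientation: [0.075, -0.703, 0.703, -0.074]
ft_force: [-0.6, 0.4, -1.1]
finger_gap: 0.001
```

Run:
```python
from fit import *
s=monitor.get_state(); print(s["time"],s["eef_pos"],s["ft_force"])
b=grab_frame("scene")
m=finder.regions_of("scene","lever_knob")[0]["pixels"]
for th in (0,.1,.2,.4,.8,1.57):
    k=[proj("scene",L(p,(-100+r*np.sin(th),-20+r*np.cos(th),88)))[0] for r in np.linspace(15,95,30)]
    print(th,sum(m[int(round(q[1])),int(round(q[0]))] for q in k))
m0=cv2.imread("pics/scene0.png")[...,::-1]; d=np.abs(b.astype(int)-m0).sum(2)
kq=proj("scene",L(p,(-100,88,108)))[0]; u,v=int(kq[0]),int(kq[1]); print("knob patch diff",d[v-8:v+8,u-8:u+8].mean())
for t in ("shim_mid","clip_mid","bowl","bottle","jar"): print(t,[(round(x["conf"],2),x["at"]) for x in finder.regions_of("scene",t)][:1])
```

```text
sealer [5.61135327e+02 3.75840554e+01 1.93086677e-01]
[[-0.8 -1. ]
 [ 0.8 -0.9]
 [ 0.2 -1.1]
 [-0.6 -1.3]
 [-0.9 -0.4]
 [-1.  -0.6]
 [-2.3 -1.8]
 [ 0.  -1.5]]
25.1333 [566.58345102  38.73300198 225.30616411] [-0.57306976  0.40588954 -1.06927409]
0 30
0.1 30
0.2 19
0.4 7
0.8 1
1.57 3
knob patch diff 134.328125
shim_mid [(0.51, [256.3, 124.1])]
clip_mid [(0.62, [288.4, 146.9])]
bowl [(0.82, [126.4, 339.3])]
bottle [(0.91, [181.0, 407.2])]
jar [(0.94, [325.7, 200.3])]
```

Emit:
{"method": "jog_arm", "body": {"motion": [{"claw": 0,"dp": [0.9,0,0],"turn": [0,0,0]},{"claw": 0,"dp": [0.9,0,0.9],"turn": [0,0,0]},{"claw": 0,"dp": [0.9,0,0.9],"turn": [0,0,0]},{"claw": 0,"dp": [0.9,0,0.9],"turn": [0,0,0]},{"claw": 0,"dp": [0.9,0,0.9],"turn": [0,0,0]}]}}

```text
time: 25.9
eef_pos: [456.0, -96.1, 225.4]
orientation: [0.075, -0.703, 0.703, -0.075]
ft_force: [0.4, -1.4, 1.2]
finger_gap: 0.002
```

Emit:
{"method": "jog_arm", "body": {"motion": [{"claw": 0,"dp": [0,0,0.9],"turn": [0,0,0]},{"claw": 0,"dp": [0,0,0.9],"turn": [0,0,0]},{"claw": 0,"dp": [0,0,0.9],"turn": [0,0,0]},{"claw": 0,"dp": [0,0,0],"turn": [0,0,0]},{"claw": 0,"dp": [0,0,0],"turn": [0,0,0]}]}}

```text
time: 26.32
eef_pos: [474.2, -175.3, 225.1]
orientation: [-0.074, 0.703, -0.703, 0.074]
ft_force: [1.1, 0.9, -0.4]
finger_gap: 0.003
```

Run:
```python
from fit import *
s=monitor.get_state(); print(s["time"],s["eef_pos"],s["ft_force"])
for n,f in (("scene","scene0.png"),("top","top0.png")):
    b=grab_frame(n); m0=cv2.imread("pics/"+f)[...,::-1]
    kq=proj(n,L(p,(-100,88,103)))[0]; u,v=int(kq[0]),int(kq[1]); w=18
    for im in (m0,b):
        g=im[v-w:v+w,u-w:u+w].sum(2); r,c=np.nonzero(g<130); print(n,"dark knob px",len(r),"centroid",np.round([c.mean()+u-w,r.mean()+v-w],1) if len(r) else None)
    x=finder.regions_of(n,"lever_knob")
    if x:
        m=x[0]["pixels"]; r,c=np.nonzero(m); print("mask",x[0]["conf"],m.sum(),c.min(),c.max(),r.min(),r.max())
    for t in ("shim_mid","clip_mid"): print(t,[(round(x["conf"],2),x["at"],at_z(n,x["at"][::-1],40)[:2].round()) for x in finder.regions_of(n,t)][:1])
```

```text
sealer [5.61135327e+02 3.75840554e+01 1.93086677e-01]
[[-0.8 -1. ]
 [ 0.8 -0.9]
 [ 0.2 -1.1]
 [-0.6 -1.3]
 [-0.9 -0.4]
 [-1.  -0.6]
 [-2.3 -1.8]
 [ 0.  -1.5]]
26.3167 [ 474.16013116 -175.34022543  225.08426431] [ 1.07063191  0.88788821 -0.41052707]
scene dark knob px 7 centroid [271.1 154. ]
scene dark knob px 0 centroid None
mask 0.72 499 235 276 146 192
shim_mid [(0.8, [256.1, 123.6], array([ 431., -284.]))]
clip_mid [(0.69, [220.2, 284.4], array([578.,  30.]))]
top dark knob px 6 centroid [225.7 275.3]
top dark knob px 3 centroid [226. 275.]
mask 0.96 540 219 280 258 280
shim_mid []
clip_mid []
```

```bash
python3 -c "
from plant import bot; print(bot.close_job())"
```

```text
the job is handed in; nothing more can be done
None
```

I pulled the clip and then the shim out of the throat and set both down standing in the tray. I then swung the lever to its stop and let it spring back on its own, and handed the job in at about 26 s of the 72 s allowed. The hand-in gave no verdict.

**Pieces:** the pictures after each release showed the clip, and then both pieces, standing in the tray. The last clear detections, after the lever had sprung back, had both there. The shim was pressed down with up to about 30 N before I backed off and let go.

**Lever:** at the stop the finger met about 13 N, and the lever's outline in the picture fitted 1.57 rad. After I lifted off, the outline fitted 0 to 0.1 rad, and in the top view the knob was back at its starting pixel, (226,275).

**Bowl, bottle and jar:** the bowl, bottle and jar were found within about 3 px of where they stood at the start. The robot ended clear of everything, with only sensor noise on the force reading.

**Checks that disagreed:**
- A brightness comparison of the knob area in the scene view differed from the start picture. I put this down to the arm's shadow.
- In the final scene picture the network reported the clip at the sealer, and it found neither piece in the final top view. I took that for a false detection, since nothing had come near the tray after the earlier look, but I could not view another picture to confirm it.

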